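Draw the packing shim from under the sprocket stack

TASK

The sprocket stack on the bicycle assembly plank is packed too high: draw the green shim straight out from under it, between the two steel stop posts, so that the block with the sprockets on it settles flat on the plank where it is, neither lifted nor toppled. Then lay the green shim flat, handle up, in the middle of the blue mat and let go.

Things in the scene. Friction and masses are not known exactly. Their poses are not given: they have to be found in the camera images.
- shim: Green wooden shim, 60 g: strip 200 (x) x 36 (y) x 8 mm, under the block. Origin: centre of its underside, z up. A grip block 36 (x) x 30 (y) mm, centred at x = -80, rises to 28 mm above the underside. It lies on a fixed plank, top 25 mm above the desk; its -x end overhangs the plank by 80 mm in free air. Draw it level towards its -x, at least 120 mm. The red shim on the desk is a spare.
- block: Brown wooden block 100 x 100 x 26 mm, 0.18 kg, loose on the shim, x axes parallel. Origin: centre of its underside: 33 mm above the desk at first, 25 once on the plank. 4 mm off its -x face two fixed steel posts (16 mm square, tops 70 mm above the desk, 60 mm gap between for the shim) hold it back. From its centre towards -x: posts end at 70 mm, plank at 75.
- sprockets: Grey steel sprocket cluster, a stepped cone of five toothed discs, 95 mm across at the bottom, 34 mm high, about 0.25 kg, standing loose on the block (only friction holds it). Origin: centre of its underside, z up. Its top is 93 mm above the desk at the start.
- mat: Square blue mat fixed on the desk, 220 x 220 x 3 mm. Origin: centre of its underside, on the desk; its top is 3 mm above the desk.
Mind the look-alikes: they are no part of the job. Several things have the shape of the shim; the one meant has the colours described above. Of the things that look like the sprockets, the smaller one is meant.

How it is judged:
By the outcome, as a careful person would: the job done as asked, in the order asked, and still so for the second after the job is handed in, with the robot touching nothing.
It also fails if it takes over 46 s, if anything falls off the work surface, if the arm or the gripper's body presses on something with over 40 N, if the wrist force passes 120 N, or if a joint passes its speed limit or range.

ROBOT

A 6-joint arm with a two-finger parallel gripper is mounted at the origin on the work surface. World frame = base frame: x ahead of the robot, y to its left, z up, the work surface at z = 0. Lengths are in m, angles in degrees, forces in N, time in s.
With the tool pointing down it reaches from about 0.4 to 0.825 m from the base axis. Payload 7 kg.
Tool frame: the origin (TCP) lies midway between the tips of the shut fingers; the grasp point (between the pads) lies r.grasp_offset behind it (r.grasp_offset is the distance from the TCP to the grasp point, in m); x points along the fingers, z is the direction in which the jaws open and shut, and the axes are right-handed (so a half turn about x gives the same grasp; the last joint's range is limited). The gripper opens to 88 mm and grips with 3 to 60 N. Pads are 19 mm wide; open, the fingers measure 130 mm over their backs; the gripper's body (78 mm by 193 mm) begins 47 mm behind the grasp point.
Start: joints at [88.642, 20.546, 0.682, 0, -70.136, -16.507], TCP at [0.207, 0.642, 0.227] pointing down, gripper open.
Joint ranges: [-176.03, 176.03], [-82.01, 121.73], [-58.28, 71.71], [-173.87, 95.51], [-174.79, -0.11], [-173.66, 173.66]. Speed limits (degrees/s): [136.94, 136.94, 172.46, 180, 180, 180].

INTERFACE

Orientations are given as [roll, pitch, yaw] about the fixed x, y, z axes, in that order (R = Rz(yaw) Ry(pitch) Rx(roll)).
In Python, from plant import readout, vision, close_job, r gives the robot as it stands.
- The arm moves only by the shell command python3 -m handwheel 'ROWS' [OPENING] [FORCE]. ROWS is JSON, a list that holds one entry, the list of rows, each a list of 4 numbers: the shift along the world's x, y, z in units of 40 mm (1.0 is 40 mm), then the turn about the world's z in units of 5 degrees (1.0 is 5 degrees). In form: [[[tx, ty, tz, roll], ...]]. A call has 1 to 8 rows; each row shifts and turns the pose as measured when the row begins; what a row does not reach is not made up. A row lasts 1/10 s, in which the tool goes at most 50 mm and 8.59 degrees, less where a joint would pass 70% of its speed; a pose out of reach is approached as far as the arm can. A call is refused whole if a number of a shift passes 1 or a number of a turn 1, either way. A call with a gripper value outside its range is refused whole. OPENING is the finger opening in mm, from 0 to 87.6, set as the call begins (- or left out, the last holds). The fingers move at their own pace and stop on an object; FORCE is the grip in N (left out, the last holds). Time passes only in rows, so rows that do not move let the fingers close. It gives the time, the measured TCP pose, the force and the opening at its end, in the units of the state.
- readout.get_state(): the state, without advancing time (a new reading comes with each control period).
- vision.capture(name): name is "scene" or "top"; returns the picture (480x640x3 uint8, blue, green, red); there is no depth.
- vision.get_calibration(name): a dict with "intrinsics" (3x3 intrinsics, pixels), "dist" ([k1, k2, p1, p2, k3] as OpenCV has them; the pictures are not rectified), "pose" (4x4, takes a point from camera to world coordinates). Camera axes: x right, y up, looking along -z (the intrinsics and any distortion apply to the point x, -y, -z); pixel columns grow to the right and rows downward; lengths in m; the calibration is good to about 2 mm. A picture is of the moment at which its call begins. get_calibration takes no time and is no camera call.
- close_job(): hands the job in, once; it reports no verdict.
The state is a dict: "time_s": time; "joints": joint angles; "qd": joint speeds; "joint_torque": joint torques, N m; "tcp_pos": TCP position; "eef_rot": TCP orientation; "contact_force": force on the tool from outside, world axes, zero at the start; "moment": the same for the moment, N m; "gripper_width": finger opening in m.
Only numpy, scipy, OpenCV 4.12 (cv2) and the standard library are available. Lean on these libraries where they do the work, as an engineer would, in place of code of your own. Each camera call takes 0.05 s, during which the arm holds its last target.

## Working session

There is one attempt and no reset: what is moved stays moved. The work goes in short steps, Python scripts to look and compute and a shell command to move; the robot and the scene stay as the last step left them, time stands still between calls to the robot, and variables do not carry over. Pictures are saved under pics/ and viewed, and the job is handed in when it is done.

```bash
ls; mkdir -p pics; python3 - <<'E'
from plant import readout, vision, r
import cv2
s=readout.get_state(); print(s); print(r.grasp_offset)
for n in("scene","top"):
    cv2.imwrite(f"pics/{n}0.png",vision.capture(n)); print(vision.get_calibration(n))
E
```

```text
pics
{'time_s': 0.0, 'joints': array([ 8.86429654e+01,  2.05910753e+01,  6.36470995e-01, -1.98372772e-02,
       -7.01342741e+01, -1.65080263e+01]), 'qd': array([-0.07004507,  0.00984632, -0.00859217, -0.05265141,  0.05686636,
        0.03900285]), 'joint_torque': array([-3.94483031e-04, -5.82716274e+01,  2.93054366e+01,  6.99729323e+00,
        7.06183855e-03, -1.61405947e-04]), 'tcp_pos': array([0.20693951, 0.64201735, 0.22564811]), 'eef_rot': array([   4.65959783,   89.90918559, -103.2122186 ]), 'contact_force': array([ 1.03634389,  0.44466371, -0.85447592]), 'moment': array([-0.00899636,  0.04633533,  0.00440179]), 'gripper_width': 0.0874518134299749}
0.0188
{'intrinsics': array([[493.56111068,   0.        , 315.76162411],
       [  0.        , 493.56111068, 230.94180062],
       [  0.        ,   0.        ,   1.        ]]), 'dist': array([-0.0922379,  0.       ,  0.       ,  0.       ,  0.       ]), 'pose': array([[ 0.26060986, -0.50701649,  0.82159405,  1.36499691],
       [ 0.96541215,  0.14379226, -0.21749291, -0.22188789],
       [-0.00786637,  0.84985767,  0.52695356,  0.62556969],
       [ 0.        ,  0.        ,  0.        ,  1.        ]])}
{'intrinsics': array([[523.39985252,   0.        , 319.43122789],
       [  0.        , 523.39985252, 231.87870005],
       [  0.        ,   0.        ,   1.        ]]), 'dist': array([0.05432555, 0.        , 0.        , 0.        , 0.        ]), 'pose': array([[-2.25742862e-02,  9.95531475e-01, -9.16923355e-02,
         4.15301918e-01],
       [-9.99743847e-01, -2.23299881e-02,  3.68948754e-03,
         1.10663355e-03],
       [ 1.62551221e-03,  9.17521358e-02,  9.95780550e-01,
         1.20339411e+00],
       [ 0.00000000e+00,  0.00000000e+00,  0.00000000e+00,
         1.00000000e+00]])}
```

View pics/scene0.png

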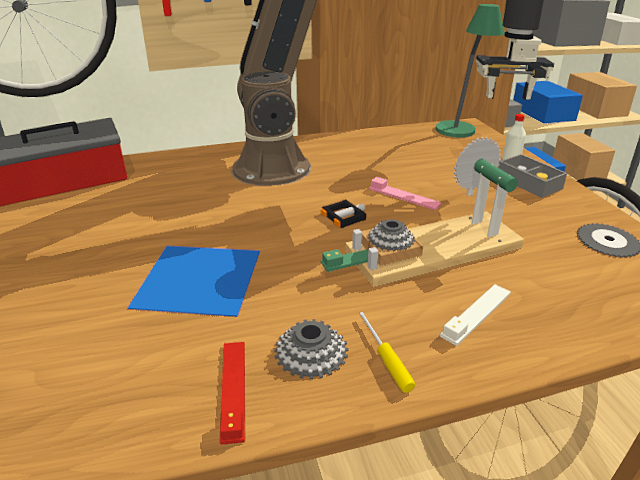

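View pics/top0.png

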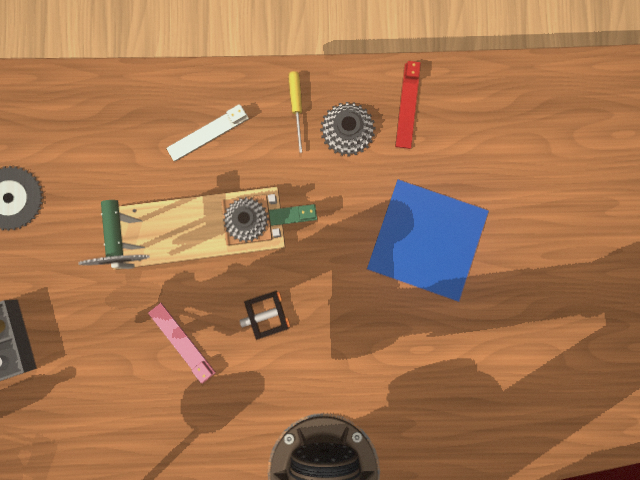

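The top view shows the green handle at about (307,213), the posts at (272,199) and (277,233), the sprockets at (246,218) and the mat centred at about (428,240). I'll enlarge both areas.

```bash
cat > h.py <<'E'
import numpy as np, cv2
from plant import vision
def ray(n,u,v):
    c=vision.get_calibration(n);K=c["intrinsics"];d=c["dist"];T=c["pose"]
    p=cv2.undistortPoints(np.array([[[u,v]]],float),K,d)[0,0]
    return T[:3,3],T[:3,:3]@np.array([p[0],-p[1],-1.])
def at(n,u,v,z):
    o,d=ray(n,u,v);return o+d*(z-o[2])/d[2]
def proj(n,P):
    c=vision.get_calibration(n);T=c["pose"];q=(np.atleast_2d(P)-T[:3,3])@T[:3,:3]
    q=q*[1,-1,-1]
    return cv2.projectPoints(q,np.zeros(3),np.zeros(3),c["intrinsics"],c["dist"])[0][:,0]
def crop(im,x0,y0,w,h,s,f):
    cv2.imwrite(f,cv2.resize(im[y0:y0+h,x0:x0+w],None,fx=s,fy=s,interpolation=cv2.INTER_CUBIC))
E
python3 - <<'E'
import cv2
from h import *
t=cv2.imread("pics/top0.png");s=cv2.imread("pics/scene0.png")
crop(t,210,175,120,90,6,"pics/c1.png");crop(s,310,205,130,90,6,"pics/c2.png")
crop(t,360,170,140,140,4,"pics/c3.png")
E
```

```text
(no output)
```

View pics/c1.png

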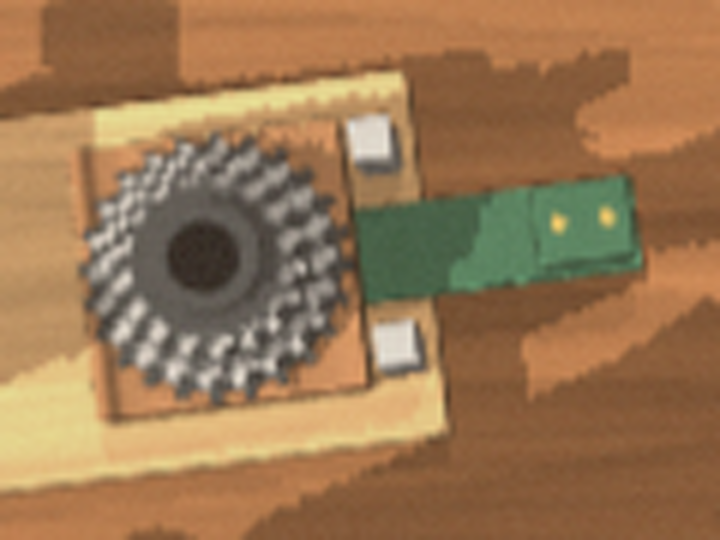

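View pics/c2.png

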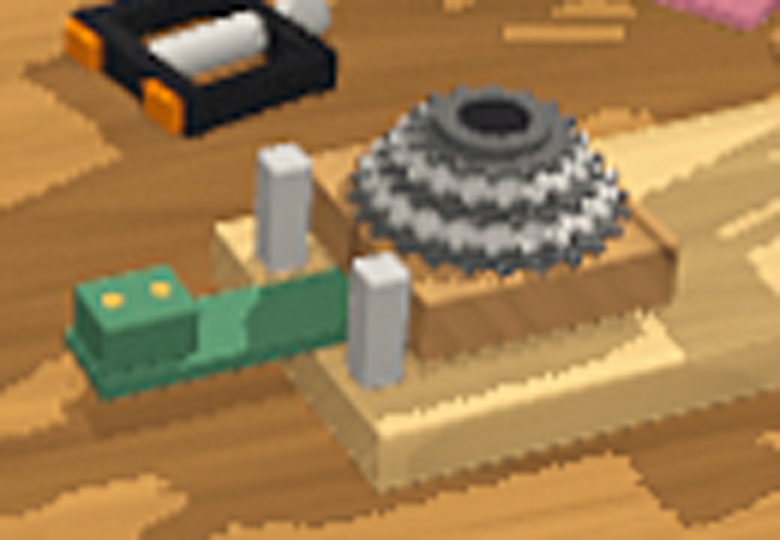

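View pics/c3.png

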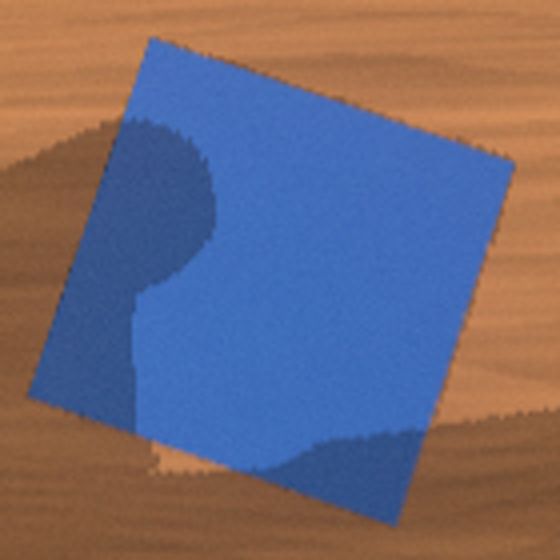

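```bash
python3 - <<'E'
from h import *
def c1(x,y,z): return at("top",(x+.5)/6-.5+210,(y+.5)/6-.5+175,z)
np.set_printoptions(precision=4,suppress=True)
g=np.array([c1(x,y,.053) for x,y in[(527,193),(627,178),(633,252),(538,266)]])
print("grip",g.mean(0),[np.linalg.norm(g[i]-g[(i+1)%4]) for i in range(4)])
print("dots",c1(559,222,.053),c1(607,216,.053))
st=np.array([c1(x,y,.033) for x,y in[(356,210),(640,270),(367,301)]]);print("strip",st)
b=np.array([c1(x,y,.059) for x,y in[(335,124),(368,388),(107,419),(80,150)]]);print("block",b, b.mean(0))
p=np.array([c1(x,y,.025) for x,y in[(403,72),(447,435)]]);print("plank",p,np.linalg.norm(p[0]-p[1]))
for q in([(345,118),(388,113),(392,160),(351,163)],[(371,324),(413,320),(418,362),(376,369)]):
  Q=np.array([c1(x,y,.07) for x,y in q]);print("post",Q.mean(0),[np.linalg.norm(Q[i]-Q[(i+1)%4]) for i in range(4)])
print("axis from plank", np.degrees(np.arctan2(*( (p[1]-p[0])[[1,0]]))))
m=np.array([at("top",(x+.5)/4-.5+360,(y+.5)/4-.5+170,.003) for x,y in[(150,37),(515,162),(398,526),(28,398)]])
print("mat",m,m.mean(0),[np.linalg.norm(m[i]-m[(i+1)%4]) for i in range(4)])
# scene
def c2(x,y,z): return at("scene",(x+.5)/6-.5+310,(y+.5)/6-.5+205,z)
G=np.array([c2(x,y,.053) for x,y in[(75,285),(172,266),(197,300),(97,322)]]);print("gripS",G.mean(0),[np.linalg.norm(G[i]-G[(i+1)%4]) for i in range(4)])
E
```

```text
grip [0.5669 0.0245 0.053 ] [np.float64(0.03735624102953204), np.float64(0.027627578261014876), np.float64(0.03540154971974861), np.float64(0.02745461887518727)]
dots [0.5672 0.0328 0.053 ] [0.569 0.015 0.053]
strip [[0.5761 0.1094 0.033 ]
 [0.551  0.0033 0.033 ]
 [0.5416 0.1058 0.033 ]]
block [[0.6045 0.1143 0.059 ]
 [0.5068 0.1035 0.059 ]
 [0.4977 0.1986 0.059 ]
 [0.5969 0.2078 0.059 ]] [0.5515 0.1561 0.059 ]
plank [[0.6295 0.0916 0.025 ]
 [0.4912 0.0772 0.025 ]] 0.13909863499387154
post [0.5971 0.1009 0.07  ] [np.float64(0.015753782141942986), np.float64(0.017365765668544295), np.float64(0.014945115712542261), np.float64(0.01671285286180029)]
post [0.5218 0.0927 0.07  ] [np.float64(0.015268599252299297), np.float64(0.015402033168088872), np.float64(0.015383488463403306), np.float64(0.016481290928504557)]
axis from plank -174.06044945444634
mat [[ 0.6453 -0.1864  0.003 ]
 [ 0.5674 -0.393   0.003 ]
 [ 0.3612 -0.3162  0.003 ]
 [ 0.4379 -0.1093  0.003 ]] [ 0.5029 -0.2512  0.003 ] [np.float64(0.22075401114153104), np.float64(0.21996207119655506), np.float64(0.22065423319910454), np.float64(0.22129786529223722)]
gripS [0.5659 0.024  0.053 ] [np.float64(0.0355658326270498), np.float64(0.022231329390522307), np.float64(0.03652896720339193), np.float64(0.02334497290925377)]
```

```bash
cat >> h.py <<'E'
from scipy.spatial.transform import Rotation as Ro
from plant import readout
def st():
    s=readout.get_state();R=Ro.from_euler("xyz",s["eef_rot"],degrees=True).as_matrix()
    a=np.degrees(np.arctan2(R[1,2],R[0,2]))
    print("t %.2f"%s["time_s"],"p",s["tcp_pos"].round(4),"jaw %.2f"%a,"xdir",R[:,0].round(3),"F",s["contact_force"].round(1),"M",s["moment"].round(2),"w %.4f"%s["gripper_width"],"j",s["joints"].round(1))
    return s,a
E
python3 - <<'E'
from h import *
st()
print(at("top",112,230,.15))
# stand height: scene px of green rod
for z in(.1,.15,.2): print(z,at("scene",495,175,z),at("top",112,230,z))
E
```

```text
t 0.10 p [0.207  0.642  0.2257] jaw -107.87 xdir [-0.    -0.001 -1.   ] F [-0.9 -0.1 -0.5] M [ 0.04 -0.02 -0.04] w 0.0875 j [ 88.6  20.6   0.6  -0.  -70.1 -16.5]
[0.52539889 0.41263996 0.15      ]
0.1 [0.41171037 0.49497624 0.1       ] [0.53062472 0.43217364 0.1       ]
0.15 [0.50240115 0.42677747 0.15      ] [0.52539889 0.41263996 0.15      ]
0.2 [0.59309194 0.3585787  0.2       ] [0.52017307 0.39310627 0.2       ]
```

```bash
python3 -m handwheel '[[[0,0,1,0],[0,0,1,0],[0.55,-0.95,0,-0.8],[0.55,-0.95,0,-0.8],[0.55,-0.95,0,-0.8],[0.55,-0.95,0,-0.8],[0.55,-0.95,0,-0.8],[0.55,-0.95,0,-0.8]]]' 87 30; python3 -c "
from h import *;st()"
```

```text
time_s: 0.9
tcp_pos: [0.3386, 0.408, 0.3019]
eef_rot: [7.6, 89.4, -124.7]
contact_force: [0.8, 0.5, 0.4]
gripper_width: 0.0871
t 0.90 p [0.3386 0.408  0.3019] jaw -132.38 xdir [-0.006 -0.009 -1.   ] F [0.8 0.5 0.4] M [ 0.07 -0.15  0.04] w 0.0871 j [ 71.4   4.8  -9.9  -0.2 -75.9 -23.7]
```

```bash
python3 -m handwheel '[[[0.55,-0.95,0,-0.8],[0.55,-0.95,0,-0.8],[0.55,-0.95,0,-0.8],[0.55,-0.95,0,-0.8],[0.55,-0.95,0,-0.8],[0.55,-0.95,0,-0.8],[0.55,-0.95,0,-0.8],[0.55,-0.95,-0.3,-0.8]]]'; python3 -c "
from h import *;st()"
```

```text
time_s: 1.7
tcp_pos: [0.5183, 0.0895, 0.2906]
eef_rot: [1.2, 89.5, -164.4]
contact_force: [1.6, 0.8, 0.0]
gripper_width: 0.0869
t 1.70 p [0.5183 0.0895 0.2906] jaw -165.59 xdir [-0.008 -0.002 -1.   ] F [1.6 0.8 0. ] M [ 0.15 -0.19  0.04] w 0.0869 j [ 31.1   4.6 -11.6  -0.1 -74.3 -16.6]
```

```bash
python3 -m handwheel '[[[0.6,-0.8,-0.6,-0.8],[0.6,-0.8,-0.9,-0.8],[0,0,-0.9,0],[0,0,-0.9,0],[0,0,-0.8,0],[0,0,0,0]]]'; python3 -c "
from h import *;st()
crop(vision.capture('top'),210,145,160,120,5,'pics/d1.png')
crop(vision.capture('scene'),280,150,160,120,5,'pics/d2.png')"
```

```text
time_s: 2.3
tcp_pos: [0.5653, 0.0181, 0.1218]
eef_rot: [4.3, 89.4, -170.4]
contact_force: [-0.2, -0.7, -0.3]
gripper_width: 0.087
t 2.30 p [0.5653 0.0181 0.1218] jaw -174.65 xdir [-0.011 -0.002 -1.   ] F [-0.2 -0.7 -0.3] M [ 0.1   0.08 -0.02] w 0.0870 j [ 21.6  15.9 -20.8  -0.2 -53.9 -16.1]
```

View pics/d1.png

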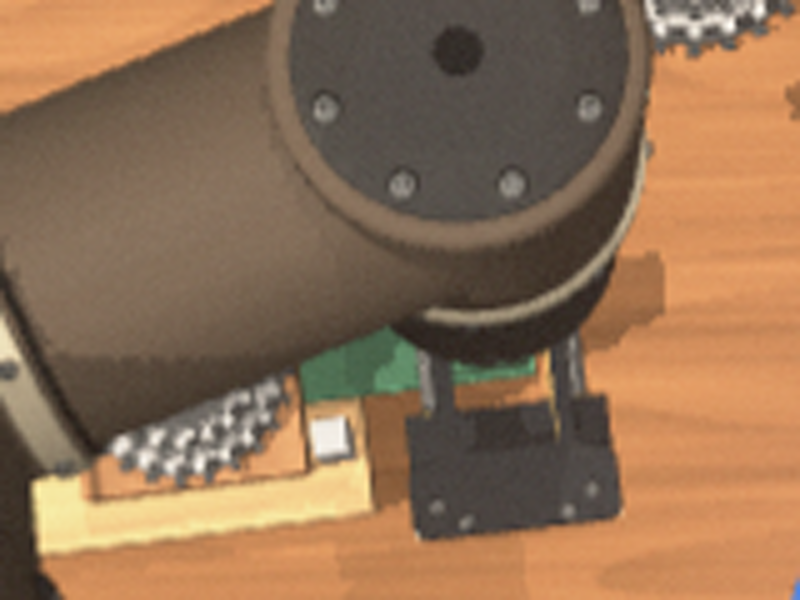

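View pics/d2.png

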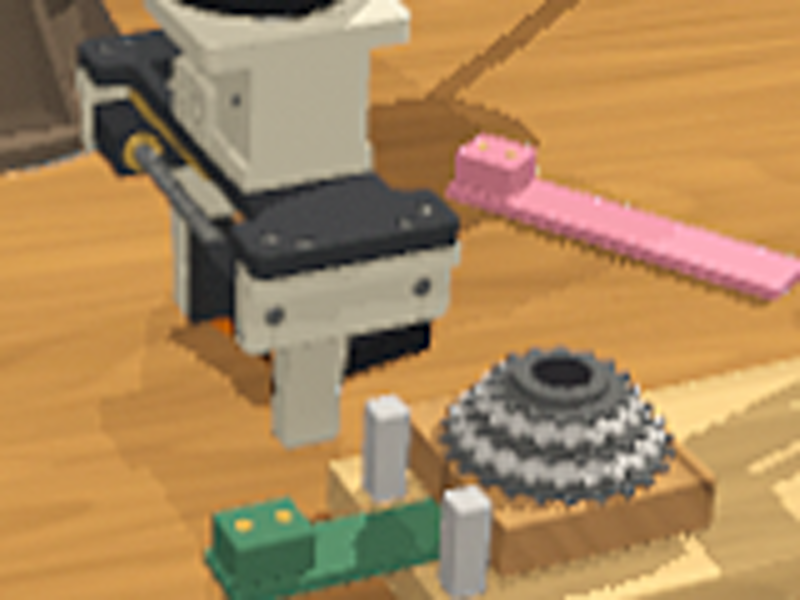

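```bash
python3 -m handwheel '[[[0.05,0.15,-0.5,0.1],[0,0,-0.6,0],[0,0,-0.5,0],[0,0,-0.25,0],[0,0,0,0]]]'; python3 -c "
from h import *;st()"
```

```text
time_s: 2.9
tcp_pos: [0.579, 0.0288, 0.0631]
eef_rot: [-171.7, 89.1, 14.5]
contact_force: [-1.3, -0.2, 0.2]
gripper_width: 0.0872
t 2.90 p [0.579  0.0288 0.0631] jaw -173.77 xdir [ 0.015  0.004 -1.   ] F [-1.3 -0.2  0.2] M [0.03 0.1  0.04] w 0.0872 j [ 22.2  20.2 -23.9   0.2 -45.  -16.1]
```

```bash
python3 -m handwheel '[[[0,0,0,0],[0,0,0,0]]]'; python3 -c "
from h import *;st()"
```

```text
time_s: 3.1
tcp_pos: [0.581, 0.0295, 0.0663]
eef_rot: [-172.0, 88.9, 14.3]
contact_force: [0.0, -0.0, 0.4]
gripper_width: 0.0867
t 3.10 p [0.581  0.0295 0.0663] jaw -173.72 xdir [ 0.019  0.005 -1.   ] F [ 0.  -0.   0.4] M [ 0.05  0.   -0.  ] w 0.0867 j [ 22.3  20.  -23.7   0.2 -45.2 -16.1]
```

```bash
python3 -m handwheel '[[[0,0,0,0]]]'; python3 -c "
from h import *;st()"; python3 -m handwheel '[[[-0.2,-0.05,-0.2,0],[-0.1,-0.05,-0.2,0],[0,0,0,0]]]'; python3 -c "
from h import *;st()"
```

```text
time_s: 3.2
tcp_pos: [0.5816, 0.0297, 0.0675]
eef_rot: [-171.8, 88.8, 14.5]
contact_force: [0.3, -0.5, 0.3]
gripper_width: 0.087
t 3.20 p [0.5816 0.0297 0.0675] jaw -173.71 xdir [ 0.021  0.005 -1.   ] F [ 0.3 -0.5  0.3] M [0.11 0.08 0.02] w 0.0870 j [ 22.3  19.9 -23.7   0.2 -45.2 -16.1]
time_s: 3.5
tcp_pos: [0.5689, 0.0255, 0.0515]
eef_rot: [-170.8, 88.6, 15.5]
contact_force: [0.1, -0.4, -0.1]
gripper_width: 0.0868
t 3.50 p [0.5689 0.0255 0.0515] jaw -173.72 xdir [ 0.023  0.006 -1.   ] F [ 0.1 -0.4 -0.1] M [0.06 0.1  0.04] w 0.0868 j [ 22.4  20.  -26.3   0.2 -42.3 -16.3]
```

```bash
python3 -m handwheel '[[[0,0,0,0],[0,0,0,0]]]'; python3 -c "
from h import *;st()"; python3 -m handwheel '[[[0,0,0.7,0],[0,0,0.7,0],[0,0,0,0]]]'; python3 -c "
from h import *;st()"
```

```text
time_s: 3.7
tcp_pos: [0.5684, 0.0252, 0.051]
eef_rot: [-171.4, 88.7, 14.8]
contact_force: [-0.3, -0.3, -0.1]
gripper_width: 0.0869
t 3.70 p [0.5684 0.0252 0.051 ] jaw -173.72 xdir [ 0.022  0.006 -1.   ] F [-0.3 -0.3 -0.1] M [ 0.04  0.05 -0.  ] w 0.0869 j [ 22.4  20.  -26.3   0.3 -42.3 -16.3]
time_s: 4.0
tcp_pos: [0.5681, 0.0249, 0.1079]
eef_rot: [-173.5, 88.9, 12.8]
contact_force: [0.5, 0.1, 0.3]
gripper_width: 0.0869
t 4.00 p [0.5681 0.0249 0.1079] jaw -173.71 xdir [ 0.019  0.004 -1.   ] F [0.5 0.1 0.3] M [ 0.1  -0.1  -0.01] w 0.0869 j [ 22.4  16.1 -22.9   0.2 -49.9 -16.2]
```

```bash
python3 -m handwheel '[[[0,0,1,0],[0,0,1,0],[0,0,-0.3,0]]]'; python3 -c "
from h import *;st()"; python3 -m handwheel '[[[0,0,-0.3,0],[0,0,-0.3,0],[0,0,-0.3,0],[0,0,-0.3,0],[0,0,-0.3,0],[0,0,-0.3,0]]]'; python3 -c "
from h import *;st()"
```

```text
time_s: 4.3
tcp_pos: [0.5688, 0.025, 0.1792]
eef_rot: [-174.3, 88.8, 12.0]
contact_force: [0.4, 0.6, -0.5]
gripper_width: 0.0867
t 4.30 p [0.5688 0.025  0.1792] jaw -173.70 xdir [ 0.021  0.004 -1.   ] F [ 0.4  0.6 -0.5] M [ 0.13 -0.12 -0.08] w 0.0867 j [ 22.4  12.  -17.9   0.3 -58.9 -16.2]
time_s: 4.9
tcp_pos: [0.5668, 0.0245, 0.0986]
eef_rot: [-174.0, 89.0, 12.3]
contact_force: [-0.3, -0.1, -0.3]
gripper_width: 0.0872
t 4.90 p [0.5668 0.0245 0.0986] jaw -173.74 xdir [ 0.017  0.004 -1.   ] F [-0.3 -0.1 -0.3] M [ 0.08  0.01 -0.02] w 0.0872 j [ 22.4  16.7 -23.5   0.2 -48.8 -16.2]
```

```bash
python3 -m handwheel '[[[0,0,-0.3,0],[0,0,-0.3,0],[0,0,-0.3,0],[0,0,-0.2,0],[0,0,-0.1,0],[0,0,0,0]]]'; python3 -c "
from h import *;st()"
```

```text
time_s: 5.5
tcp_pos: [0.5654, 0.024, 0.0432]
eef_rot: [-177.5, 89.3, 8.8]
contact_force: [0.3, -0.2, 0.8]
gripper_width: 0.0873
t 5.50 p [0.5654 0.024  0.0432] jaw -173.74 xdir [ 0.012  0.002 -1.   ] F [ 0.3 -0.2  0.8] M [0.1  0.02 0.03] w 0.0873 j [ 22.4  20.7 -26.6   0.2 -42.  -16.3]
```

```bash
python3 -m handwheel '[[[0.04,0.01,-0.1,0],[0,0,-0.07,0],[0,0,0,0]]]'; python3 -c "
from h import *;st()
crop(vision.capture('scene'),290,170,140,110,5,'pics/e2.png')
crop(vision.capture('top'),210,145,160,120,5,'pics/e1.png')"
```

```text
time_s: 5.8
tcp_pos: [0.5681, 0.0247, 0.0369]
eef_rot: [-176.3, 89.2, 10.0]
contact_force: [0.2, 0.0, 0.5]
gripper_width: 0.0866
t 5.80 p [0.5681 0.0247 0.0369] jaw -173.73 xdir [ 0.014  0.003 -1.   ] F [0.2 0.  0.5] M [ 0.04 -0.   -0.04] w 0.0866 j [ 22.3  21.3 -26.7   0.3 -41.1 -16.3]
```

View pics/e2.png

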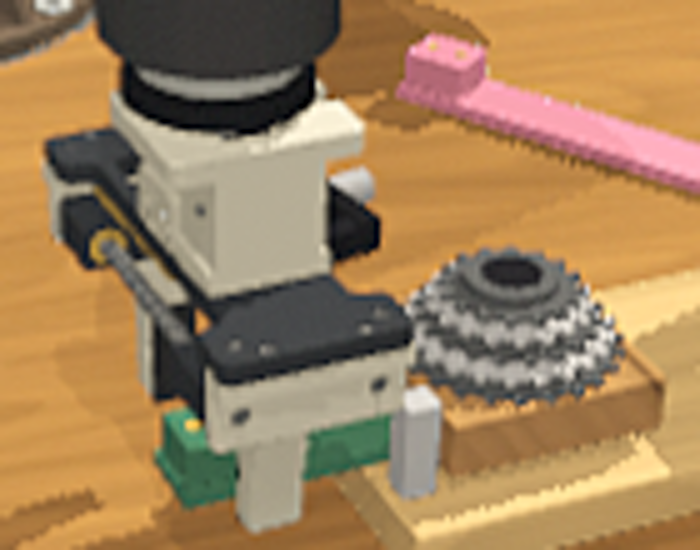

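```bash
python3 -m handwheel '[[[0,0,0,0],[0,0,0,0],[0,0,0,0],[0,0,0,0],[0,0,0,0],[0,0,0,0]]]' 10 30; python3 -c "
from h import *;st()"
```

```text
time_s: 6.5
tcp_pos: [0.5687, 0.0249, 0.0382]
eef_rot: [-175.3, 89.1, 11.0]
contact_force: [0.2, 0.2, -0.2]
gripper_width: 0.0447
t 6.50 p [0.5687 0.0249 0.0382] jaw -173.72 xdir [ 0.016  0.003 -1.   ] F [ 0.2  0.2 -0.2] M [ 0.03 -0.01  0.02] w 0.0447 j [ 22.3  21.2 -26.7   0.3 -41.2 -16.3]
```

```bash
python3 -m handwheel '[[[-0.03,0,-0.04,0],[0,0,0,0],[0,0,0,0],[0,0,0,0],[0,0,0,0]]]'; python3 -c "
from h import *;st()"
```

```text
time_s: 7.0
tcp_pos: [0.5674, 0.0249, 0.0364]
eef_rot: [-175.2, 89.1, 11.0]
contact_force: [1.0, 0.3, 0.2]
gripper_width: 0.0296
t 7.00 p [0.5674 0.0249 0.0364] jaw -173.73 xdir [ 0.016  0.003 -1.   ] F [1.  0.3 0.2] M [ 0.1   0.05 -0.04] w 0.0296 j [ 22.4  21.3 -26.9   0.3 -40.9 -16.3]
```

```bash
python3 -m handwheel '[[[0.01,-0.1,0,0],[0.02,-0.2,0,0],[0.02,-0.2,0,0]]]'; python3 -c "
from h import *;st()"
```

```text
time_s: 7.3
tcp_pos: [0.5699, 0.0066, 0.0364]
eef_rot: [-168.6, 88.9, 17.8]
contact_force: [0.2, 5.7, 0.9]
gripper_width: 0.03
t 7.30 p [0.5699 0.0066 0.0364] jaw -173.65 xdir [ 0.018  0.006 -1.   ] F [0.2 5.7 0.9] M [2.32 0.48 0.07] w 0.0300 j [ 20.4  21.4 -26.6   0.1 -40.9 -14.1]
```

```bash
python3 -m handwheel '[[[0.02,-0.2,0,0],[0.02,-0.2,0,0],[0.02,-0.2,0,0],[0.02,-0.2,0,0]]]'; python3 -c "
from h import *;st()
crop(vision.capture('scene'),270,190,160,100,5,'pics/f2.png')"
```

```text
time_s: 7.7
tcp_pos: [0.5738, -0.0237, 0.0363]
eef_rot: [-159.3, 88.8, 27.1]
contact_force: [-0.5, 7.2, 0.4]
gripper_width: 0.0298
t 7.70 p [ 0.5738 -0.0237  0.0363] jaw -173.60 xdir [ 0.019  0.01  -1.   ] F [-0.5  7.2  0.4] M [2.59 0.54 0.02] w 0.0298 j [ 17.   21.7 -26.   -0.3 -41.1 -10.3]
```

View pics/f2.png

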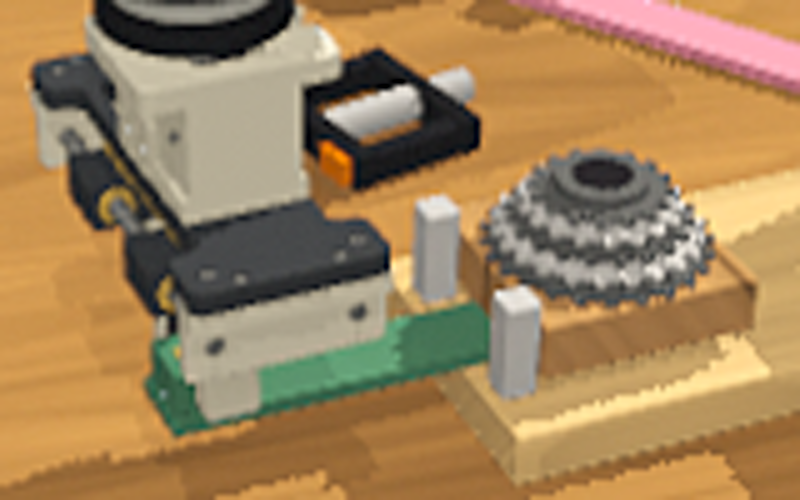

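```bash
python3 -m handwheel '[[[0.01,-0.2,0,0],[0.01,-0.2,0,0],[0.01,-0.2,0,0]]]'; python3 -c "
from h import *;st()
crop(vision.capture('scene'),270,190,160,100,5,'pics/f3.png')"
```

```text
time_s: 8.05
tcp_pos: [0.5753, -0.0469, 0.0361]
eef_rot: [-154.8, 88.6, 31.6]
contact_force: [-0.5, 3.2, -0.9]
gripper_width: 0.0299
t 8.05 p [ 0.5753 -0.0469  0.0361] jaw -173.60 xdir [ 0.02   0.012 -1.   ] F [-0.5  3.2 -0.9] M [ 0.63  0.12 -0.08] w 0.0299 j [ 14.5  21.9 -25.5  -0.6 -41.3  -7.6]
```

View pics/f3.png

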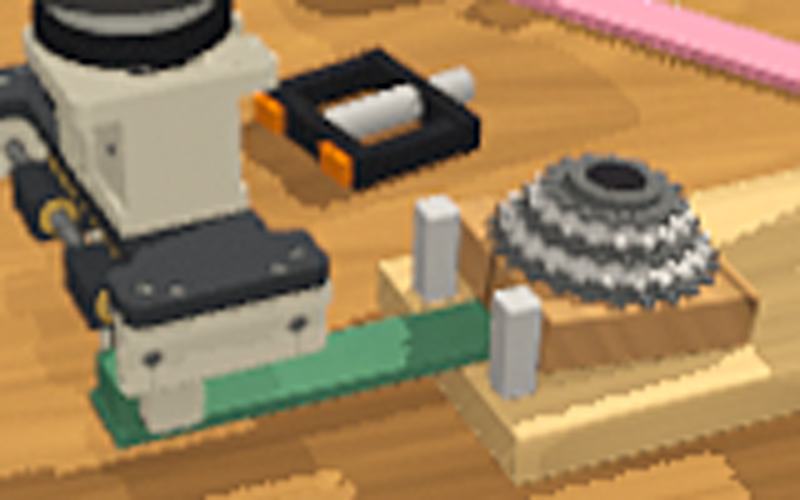

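The block has tipped gently towards +x, as it must, and the sprockets are still standing on it. I'll carry on drawing.

```bash
python3 -m handwheel '[[[0.015,-0.2,0,0],[0.015,-0.2,0,0],[0.015,-0.2,0,0],[0.015,-0.2,0,0],[0.015,-0.2,0,0],[0.015,-0.2,0,0]]]'; python3 -c "
from h import *;st()
crop(vision.capture('scene'),270,190,160,100,5,'pics/f4.png')"
```

```text
time_s: 8.7
tcp_pos: [0.5784, -0.1003, 0.0358]
eef_rot: [-156.6, 88.8, 29.8]
contact_force: [-0.2, 0.2, -1.2]
gripper_width: 0.0303
t 8.70 p [ 0.5784 -0.1003  0.0358] jaw -173.59 xdir [ 0.018  0.011 -1.   ] F [-0.2  0.2 -1.2] M [-0.02  0.01 -0.02] w 0.0303 j [  8.9  22.8 -24.1  -0.7 -42.   -2. ]
```

View pics/f4.png

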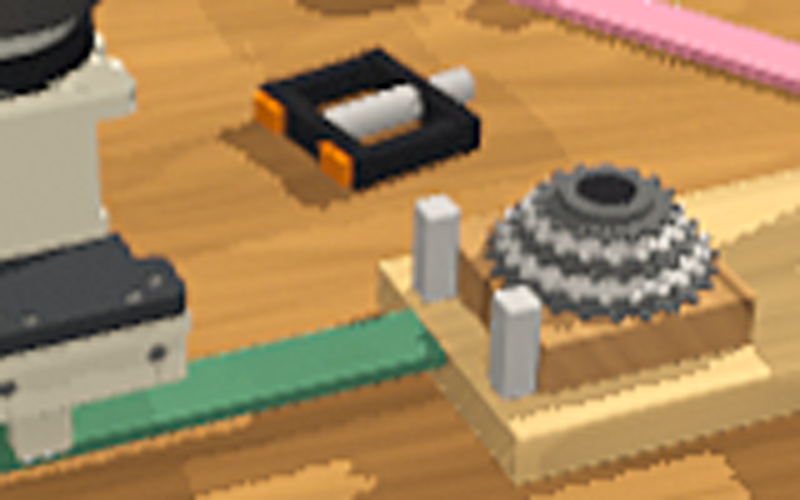

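```bash
python3 -m handwheel '[[[0.02,-0.3,0,0],[0.02,-0.4,0.05,0],[0,-0.4,0.3,0],[0,-0.4,0.5,0],[-0.2,-0.4,0.3,-0.4],[-0.3,-0.4,0,-0.6],[-0.3,-0.4,0,-0.6],[-0.3,-0.4,0,-0.6]]]'; python3 -c "
from h import *;st()
cv2.imwrite('pics/g.png',vision.capture('scene'))"
```

```text
time_s: 9.55
tcp_pos: [0.5338, -0.2329, 0.0833]
eef_rot: [-156.4, 88.8, 18.4]
contact_force: [-0.1, -0.9, -1.4]
gripper_width: 0.0297
t 9.55 p [ 0.5338 -0.2329  0.0833] jaw 174.79 xdir [ 0.02   0.007 -1.   ] F [-0.1 -0.9 -1.4] M [-0.01 -0.01 -0.02] w 0.0297 j [ -4.7  19.  -22.1  -0.6 -47.8  -0.1]
```

View pics/g.png

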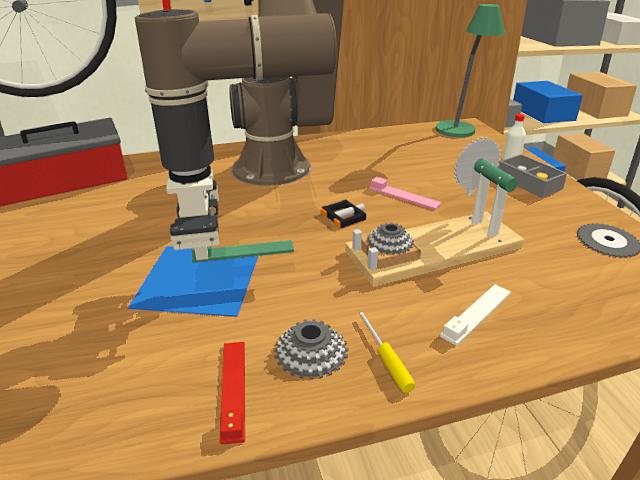

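```bash
python3 -m handwheel '[[[-0.25,-0.4,0,-0.5],[-0.25,-0.4,0,-0.5],[-0.25,-0.4,0,-0.5],[-0.25,-0.4,-0.1,-0.5],[-0.25,-0.4,-0.2,-0.5],[-0.15,-0.25,-0.2,-0.4],[0,0,0,0]]]'; python3 -c "
from h import *;st()
crop(vision.capture('scene'),110,170,200,160,4,'pics/h2.png')
crop(vision.capture('top'),350,170,160,150,4,'pics/h1.png')"
```

```text
time_s: 10.3
tcp_pos: [0.4681, -0.3308, 0.0631]
eef_rot: [-152.7, 88.8, 5.9]
contact_force: [0.4, 0.2, -0.4]
gripper_width: 0.0301
t 10.30 p [ 0.4681 -0.3308  0.0631] jaw 158.66 xdir [ 0.02   0.002 -1.   ] F [ 0.4  0.2 -0.4] M [0.15 0.03 0.  ] w 0.0301 j [-16.   19.7 -24.4  -0.6 -44.8  -4.9]
```

View pics/h2.png

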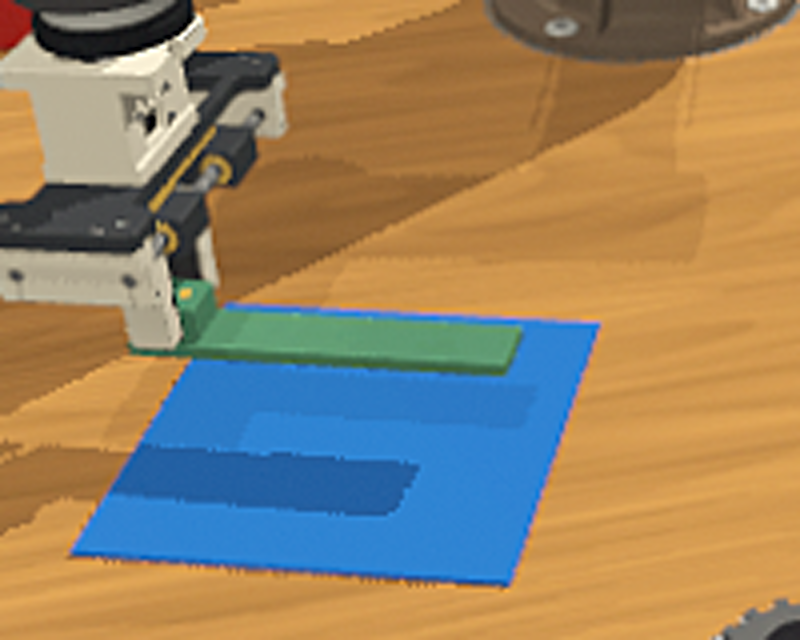

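View pics/h1.png

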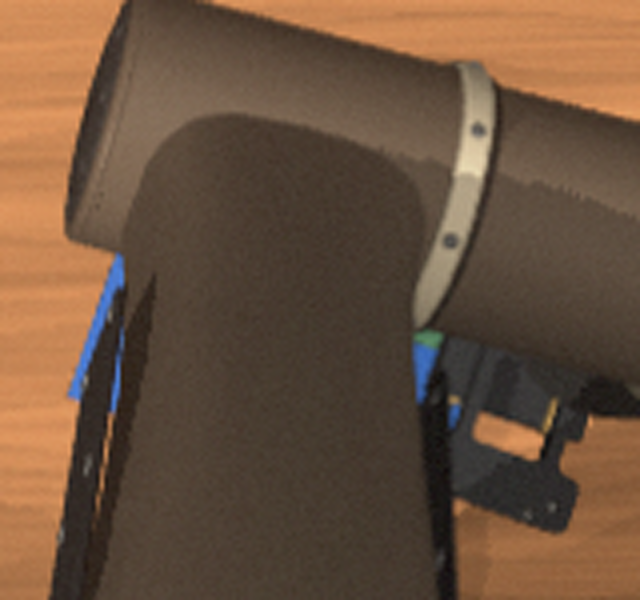

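```bash
python3 - <<'E'
from h import *
s,a=st(); p=s["tcp_pos"]
th=np.radians(a-90); ux=np.array([np.cos(th),np.sin(th)]);uy=np.array([-ux[1],ux[0]])
z=p[2]-.0114+.008
for w in(.018,-.018):
    P=np.r_[p[:2]+.18*ux+w*uy,z]; q=proj("scene",P)[0]; print(P.round(4),(q+.5-[110,170])*4-.5)
for x,y in((521,327),(508,365)):
    print(at("scene",(x+.5)/4-.5+110,(y+.5)/4-.5+170,z).round(4))
m=np.array([at("scene",(x+.5)/4-.5+110,(y+.5)/4-.5+170,.003) for x,y in((228,303),(600,323),(511,586),(71,553))]);print(m.round(4),m.mean(0))
c=np.array([.5029,-.2512]); g=c-.08*np.array([np.cos(np.radians(69.4)),np.sin(np.radians(69.4))])
print("target",g,"d units",(g-p[:2])/.04,(69.4-(a-90))/5)
E
```

```text
t 10.40 p [ 0.4696 -0.3302  0.064 ] jaw 158.85 xdir [ 0.022  0.001 -1.   ] F [-0.4  0.3  0.2] M [ 0.02 -0.05  0.  ] w 0.0295 j [-15.9  19.6 -24.4  -0.6 -44.8  -4.8]
[ 0.5177 -0.1559  0.0606] [526.36793632 325.43518269]
[ 0.5513 -0.1688  0.0606] [509.59426085 365.93207553]
[ 0.5184 -0.1587  0.0606]
[ 0.5503 -0.1695  0.0606]
[[ 0.3613 -0.3136  0.003 ]
 [ 0.4401 -0.1085  0.003 ]
 [ 0.648  -0.1863  0.003 ]
 [ 0.5687 -0.3919  0.003 ]] [ 0.50451949 -0.25010948  0.003     ]
target [ 0.47475267 -0.32608476] d units [0.12995662 0.10340011] 0.110593911635317
```

```bash
python3 -m handwheel '[[[0.13,0.1,-0.2,0.1],[0,0,-0.3,0],[0,0,-0.25,0],[0,0,-0.2,0],[0,0,-0.1,0],[0,0,0,0]]]'; python3 -c "
from h import *;st()"
```

```text
time_s: 11.0
tcp_pos: [0.4769, -0.3237, 0.0181]
eef_rot: [-154.9, 88.7, 4.7]
contact_force: [-1.0, 0.4, -0.8]
gripper_width: 0.0294
t 11.00 p [ 0.4769 -0.3237  0.0181] jaw 159.65 xdir [ 0.022  0.002 -1.   ] F [-1.   0.4 -0.8] M [0.05 0.02 0.01] w 0.0294 j [-15.   23.4 -26.3  -0.7 -39.1  -4.8]
```

```bash
python3 -m handwheel '[[[-0.03,-0.04,-0.05,0],[0,0,-0.05,0],[0,0,0,0]]]'; python3 -c "
from h import *;st()
crop(vision.capture('scene'),110,170,200,160,4,'pics/i2.png')"
```

```text
time_s: 11.3
tcp_pos: [0.4759, -0.3256, 0.0147]
eef_rot: [-156.1, 88.7, 3.6]
contact_force: [0.5, 0.6, -0.3]
gripper_width: 0.0299
t 11.30 p [ 0.4759 -0.3256  0.0147] jaw 159.68 xdir [ 0.022  0.001 -1.   ] F [ 0.5  0.6 -0.3] M [ 0.03 -0.03  0.05] w 0.0299 j [-15.2  23.6 -26.5  -0.7 -38.7  -4.6]
```

View pics/i2.png

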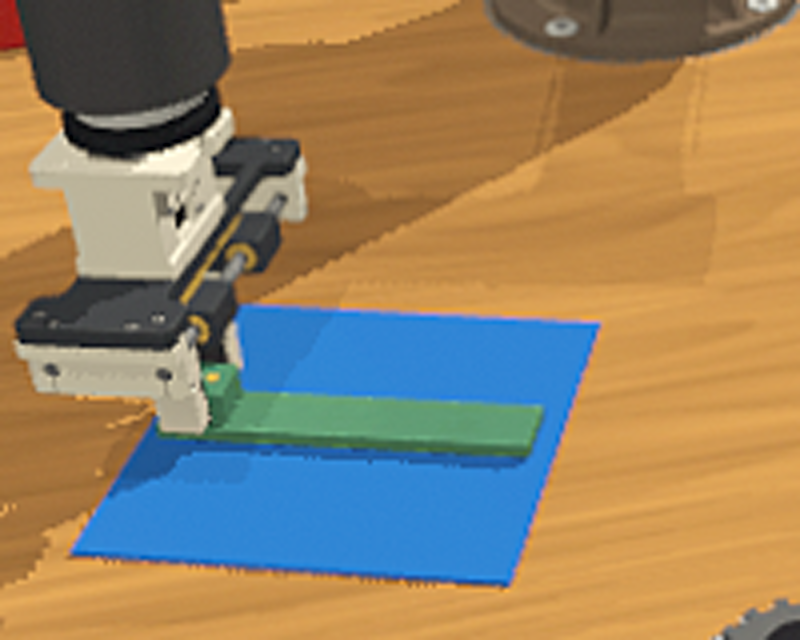

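```bash
python3 -m handwheel '[[[0,0,-0.05,0],[0,0,-0.04,0]]]'; python3 -c "
from h import *;st()
crop(vision.capture('scene'),110,210,200,110,4,'pics/j2.png')"
```

```text
time_s: 11.55
tcp_pos: [0.4762, -0.3256, 0.0143]
eef_rot: [-158.0, 88.7, 1.7]
contact_force: [-6.0, 4.8, 18.0]
gripper_width: 0.0294
t 11.55 p [ 0.4762 -0.3256  0.0143] jaw 159.74 xdir [ 0.023  0.001 -1.   ] F [-6.   4.8 18. ] M [ 2.19  2.08 -0.01] w 0.0294 j [-15.2  23.7 -26.5  -0.6 -38.5  -4.6]
```

View pics/j2.png

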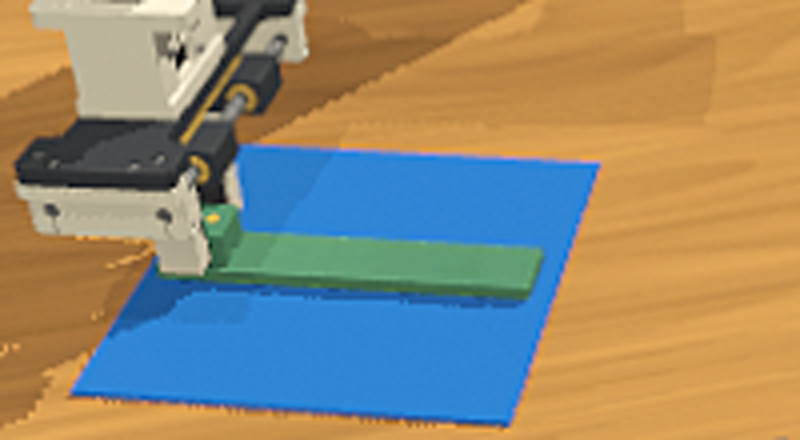

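The shim is in contact with the mat (18 N up), so I'll ease off and open.

```bash
python3 -m handwheel '[[[0,0,0.02,0],[0,0,0,0],[0,0,0,0],[0,0,0,0],[0,0,0,0]]]' 60; python3 -c "
from h import *;st()"; python3 -m handwheel '[[[0,0,0.3,0],[0,0,0.5,0],[0,0,0.8,0],[0,0,0.9,0],[0,0,0.9,0]]]'; python3 -c "
from h import *;st()
crop(vision.capture('scene'),110,210,200,110,4,'pics/k2.png')"
```

```text
time_s: 12.1
tcp_pos: [0.4769, -0.3261, 0.0162]
eef_rot: [-160.0, 88.5, -0.3]
contact_force: [-0.3, -0.5, 0.7]
gripper_width: 0.0592
t 12.10 p [ 0.4769 -0.3261  0.0162] jaw 159.72 xdir [ 0.026 -0.    -1.   ] F [-0.3 -0.5  0.7] M [0.06 0.03 0.03] w 0.0592 j [-15.2  23.5 -26.5  -0.6 -38.6  -4.6]
time_s: 12.6
tcp_pos: [0.4724, -0.3247, 0.1532]
eef_rot: [-145.6, 89.2, 14.0]
contact_force: [1.3, 0.3, -0.7]
gripper_width: 0.0603
t 12.60 p [ 0.4724 -0.3247  0.1532] jaw 159.67 xdir [ 0.014  0.004 -1.   ] F [ 1.3  0.3 -0.7] M [ 0.02 -0.16  0.06] w 0.0603 j [-15.2  14.1 -18.5  -0.5 -56.7  -4.8]
```

View pics/k2.png

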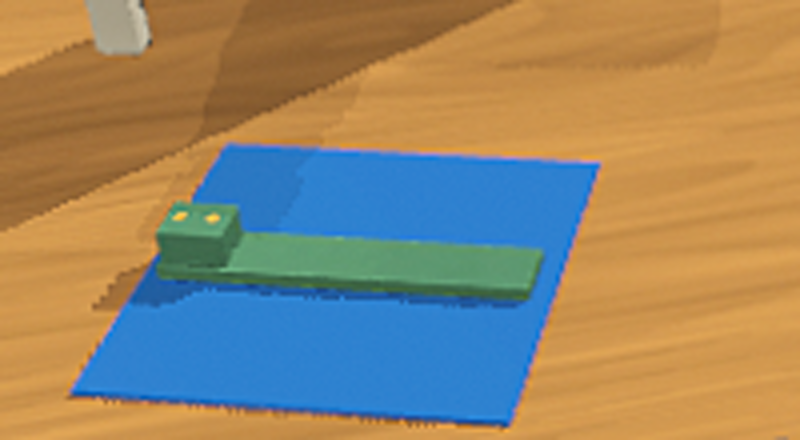

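```bash
python3 -m handwheel '[[[0,0.3,0.6,0],[-0.2,-0.6,0.6,0],[-0.2,-0.9,0.3,0],[-0.3,-0.9,0,0],[-0.3,-0.9,0,0],[0,-0.8,0,0],[0,-0.6,0,0]]]'; python3 -c "
from h import *;st()
cv2.imwrite('pics/l2.png',vision.capture('scene'));t=vision.capture('top');cv2.imwrite('pics/l1.png',t)
crop(t,360,170,140,140,4,'pics/l3.png')"
```

```text
time_s: 13.35
tcp_pos: [0.4351, -0.5064, 0.2344]
eef_rot: [-172.3, 87.9, -12.2]
contact_force: [-0.3, 0.1, 0.8]
gripper_width: 0.0602
t 13.35 p [ 0.4351 -0.5064  0.2344] jaw 160.15 xdir [ 0.036 -0.008 -0.999] F [-0.3  0.1  0.8] M [0.18 0.01 0.01] w 0.0602 j [-33.1  18.6  -0.8  -0.8 -68.6  13.5]
```

View pics/l2.png

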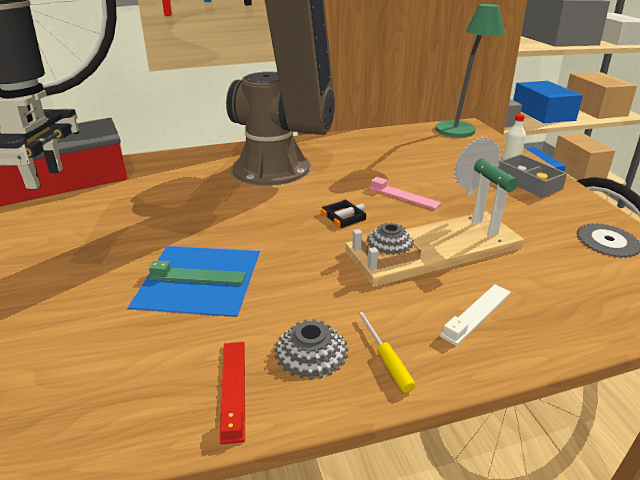

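View pics/l1.png

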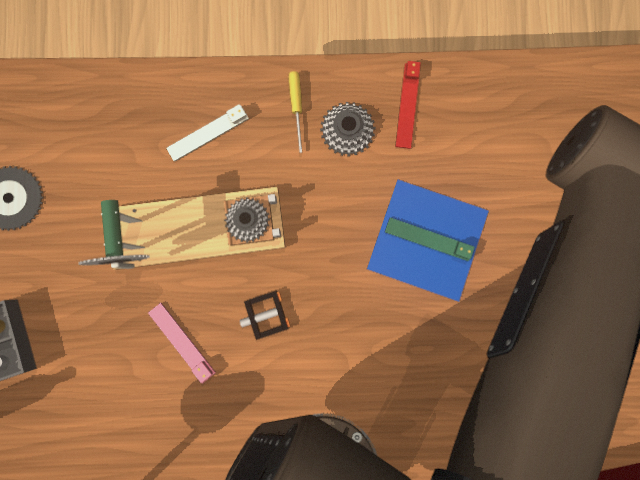

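View pics/l3.png

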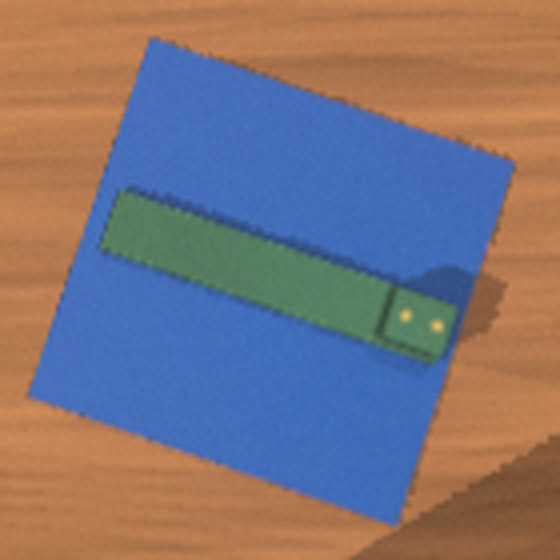

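```bash
python3 - <<'E'
from h import *
def c(x,y,z): return at("top",(x+.5)/4-.5+360,(y+.5)/4-.5+170,z)
a=c(122,189,.011);b=c(102,249,.011);e=c(437,362,.007)
print(a,b,e,np.linalg.norm(a-b),np.linalg.norm(b[:2]-e[:2]))
u=(a-b)[:2]; v=(e-b)[:2]; print("axis",np.degrees(np.arctan2(-v[1],-v[0])))
ctr=(a[:2]+e[:2])/2; print("centre",ctr, "mat", [.5029,-.2512])
t=cv2.imread('pics/l1.png');s=cv2.imread('pics/l2.png')
crop(t,210,175,120,90,6,'pics/m1.png');crop(s,310,205,130,90,6,'pics/m2.png')
E
```

```text
[ 0.55599068 -0.16608152  0.011     ] [ 0.52173896 -0.15347228  0.011     ] [ 0.45332979 -0.34175491  0.007     ] 0.036498952125421216 0.20032513572505545
axis 70.03228152863872
centre [ 0.50466024 -0.25391821] mat [0.5029, -0.2512]
```

View pics/m1.png

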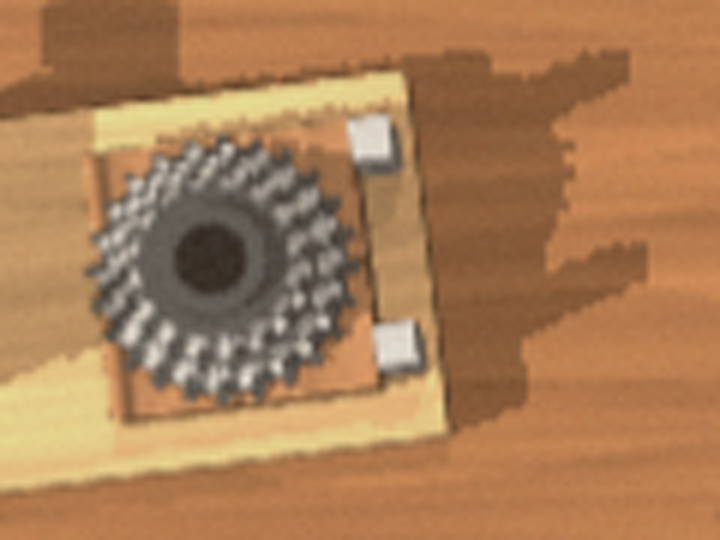

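View pics/m2.png

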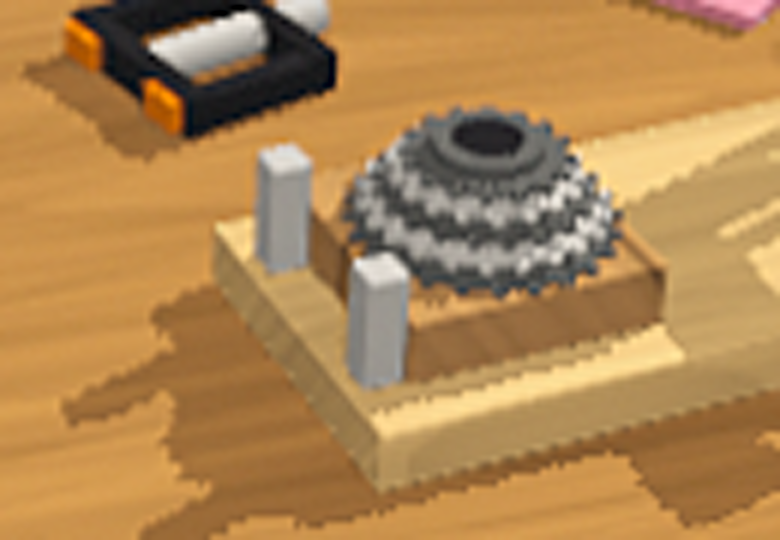

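```bash
python3 -m handwheel '[[[0,0,0,0],[0,0,0,0]]]'; python3 -c "
from h import *;st()
from plant import close_job;print(close_job())"
```

```text
time_s: 13.65
tcp_pos: [0.4344, -0.5069, 0.2338]
eef_rot: [-171.7, 88.0, -11.7]
contact_force: [0.9, -0.0, -0.1]
gripper_width: 0.0599
t 13.65 p [ 0.4344 -0.5069  0.2338] jaw 159.98 xdir [ 0.034 -0.007 -0.999] F [ 0.9 -0.  -0.1] M [0.11 0.02 0.01] w 0.0599 j [-33.1  18.7  -0.8  -0.8 -68.6  13.4]
the job is handed in; nothing more can be done
None
```

I drew the green shim straight out between the posts, laid it flat and handle up on the blue mat, let go, and handed the job in at 13.65 s.

- **Drawing the shim:** I held it by its handle and pulled it more than 120 mm, close to level. The pulling force in my readings was at most about 7 N. The block tipped briefly as the shim's end passed under it, then settled.
- **Block and sprockets:** the last pictures from both cameras show the block flat on the plank. It is against the posts, a few mm from where it started (the gap given), with the sprockets upright on it.
- **Shim on the mat:** by the top camera its centre is about 3 mm from the mat's centre. It is within 1° of the mat's edges and wholly on the mat.
- **Robot at hand-in:** the arm stood clear and touched nothing, with about 1 N on the wrist, which is sensor noise.

Three things were not ideal:
- **Tool tilt:** the tool leaned 1 to 1.5° from vertical during the work, which the moves could not correct directly.
- **Touchdown force:** setting the shim down pressed it on the mat with about 18 N before I eased off.
- **Camera agreement:** the two cameras disagreed by about 2 mm on the mat's centre, which is within their calibration.

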